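# Load, cover and clamp the candy remelting pan

## Robot

A 7-joint arm with a two-finger parallel gripper is mounted at the origin on the work surface. World frame = base frame: x ahead of the robot, y to its left, z up, the work surface at z = 0. Lengths are in m, angles in rad, forces in N, time in s.
With the tool pointing down it reaches from about 0.4 to 0.9 m from the base axis. Payload 5.6 kg.
Tool frame: the origin (TCP) lies at the very end of the fingers, on their centre line; the grasp point (between the pads) lies 19 mm behind it (bot.hold_point_z is the distance from the TCP to the grasp point, in m); x points along the fingers, y is the direction in which the jaws open and shut, and the axes are right-handed (so a half turn about x gives the same grasp; the last joint's range is limited). The gripper opens to 92 mm and grips with 3 to 60 N. Pads are 20 mm wide; open, the fingers measure 128 mm over their backs; the gripper's body (75 mm by 189 mm) begins 69 mm behind the grasp point.
Start: joints at [1.257, 0.468, -0.012, 1.603, 0.006, 1.071, -0.056], TCP at [0.174, -0.626, 0.215] pointing down, gripper open.
Joint ranges: [-2.53, 2.53], [-0.31, 2.02], [-1.57, 1.55], [0.28, 2.44], [-1.29, 4.43], [0.15, 1.84], [-2.92, 2.92]. Speed limits (rad/s): [2.57, 2.57, 3.14, 3.14, 3.14, 3.14, 3.14].

## Interface

Orientations are given as [roll, pitch, yaw] about the fixed x, y, z axes, in that order (R = Rz(yaw) Ry(pitch) Rx(roll)).
In Python, from cell import bot gives the robot as it stands. The module is installed in compiled form; this text tells all that it offers. Calls block until the motion is done:
- bot.move_ptp(position, orientation): joint-space move of the TCP to a pose.
- bot.move_linear(position, ori=None, velocity=0.15, until_force=None): straight line of the TCP; ori=None keeps the orientation; velocity is the mean speed in m/s. With until_force (N) it stops when the force on the tool has changed by that much, and returns True; else False.
- bot.set_joints(angles): joint-space move.
- bot.gripper_open() and bot.grab(grasp_force=None): open the fingers fully, or close them until they stop; grasp_force is the grip in N (None keeps the last).
- bot.wait(seconds).
- bot.ik(position, orientation): joint angles nearest the present ones, or None.
- bot.sense(): the state.
- bot.grab_frame(name): name is "scene" or "top" or "wrist"; returns a dict with "img" (384x512x3 uint8, red, green, blue), "fx", "fy", "cx", "cy" (pixels), "eye" and "rotation" of the camera in the world. Camera axes: x right, y up, looking along -z (the intrinsics and any distortion apply to the point x, -y, -z); pixel columns grow to the right and rows downward; lengths in m; the calibration is good to about 2 mm. A picture is of the moment at which its call begins. There is no depth.
A pose or a line that the arm cannot do raises bot.Unreachable and nothing moves.
- bot.hand_in(): hands the job in, once; it reports no verdict.
Trained networks look in a picture, given as the dict that the camera call returned (one of the last four; its "shot" number tells which), for a name from the list of things; names that differ only in an ending like _2 or _b are one class to them, and where a whole thing is asked for, a point or a joint stands for the part that bears it (a point fixed in the world has none). Each returns a list of dicts, best first, with "confidence" (0 to 1); they miss things now and then, are a little off and sometimes report something else, mostly with a low value. They report only what shows in the picture. A call takes as long as a camera call. They do not tell look-alikes from the thing itself.
- bot.recognise(picture, label): "bbox" ([centre column, centre row, width, height] in pixels, round what is visible of it).
- bot.pinpoint(picture, label): "location" ([column, row] in pixels: a listed point, or the origin of a listed thing).
The state is a dict: "time_s": time; "q": joint angles; "joint_velocities": joint speeds; "effort": joint torques, N m; "position": TCP position; "tcp_rot": TCP orientation; "contact_force": force on the tool from outside, world axes, zero at the start; "moment": the same for the moment, N m; "finger_gap": finger opening in m.
Only numpy, scipy, OpenCV 4.12 (cv2) and the standard library are available. Lean on these libraries where they do the work, as an engineer would, in place of code of your own. Each camera call takes 0.05 s, during which the arm holds its last target. There are 200 camera calls.

## Task

Get the remelting pan ready: put every hard candy bar from the pink mat into the saucepan and seat the lid, which is lying on the other ring, fully on it. Then slide the covered pan across the hob, never lifting or tipping it, until it stands centred on the heating ring beside the post, swing the hold-down arm down onto the lid's knob, and last of all push the switch lever fully over to the back. Do not knock over the steel cup that stands among the bars.

Things in the scene. Friction and masses are not known exactly. Their poses are not given: they have to be found in the camera images.
- hob: Fixed low two-ring remelting hob: black glass slab 260 x 420 mm, top 20 mm above the table. Origin on the table; the slab reaches from 150 mm in front (-x) to 110 mm behind (+x) of it and 210 mm to either side (y). Its +y axis runs from the loading ring towards the heating ring. Its place and yaw vary (up to about 7 degrees).
- ring_a (a point): Centre of the loading ring (pale circle, 160 mm across, flush in the glass), the ring farther from the post; on the hob's top.
- ring_b (a point): Centre of the heating ring (same pale circle), next to the post of the hold-down arm, 180 mm from ring_a along the hob's +y; on the hob's top. The lid lies here at the start.
- clamp (a joint): Hold-down arm, rad: a 150 mm aluminium bar, 20 mm wide, 16 mm thick, hinged about the hob's x axis. 0 = level, pointing to the hob's -y, its pad just resting on the knob of a lidded pan on ring_b; 1.57 = upright. It starts at 1.6 to 1.75, leaning slightly away from the ring, held by friction (stop at 1.78). Pushed over the top it sinks by its weight (0.3 kg) onto what is below, at lowest to -0.15.
- clamp_hinge (a point): Hinge of the hold-down arm, at the top of a steel post 24 mm thick, 120 mm beyond ring_b along the hob's +y, 155 mm above the table.
- clamp_pad (a point): Centre of the face of the arm's rubber pad (40 mm across, 12 mm thick), 120 mm along the arm from the hinge; the face lies 20 mm off the arm's centre line.
- lever (a joint): Toggle switch lever on a grey block (70 x 50 x 25 mm) standing on the hob 105 mm in front (-x) of the post, rad. 0 = off, leaning 0.5 rad to the hob's -x (front); 1.0 = on, fully over, leaning 0.5 rad to its +x (back). Pivot 22 mm above the hob's top. Starts at 0 to 0.25, stays where left; about 1 N moves it.
- lever_tip (a point): Centre of the black ball (26 mm across) at the end of the switch lever, 80 mm from its pivot.
- pot: Small aluminium saucepan, about 0.6 kg, loose on the loading ring. Origin at the centre of its underside, z up. Outside radius 75 mm, height 70 mm, wall 4 mm, floor 5 mm thick. One straight black handle along its own -x, from the wall to 187 mm from the pan's axis, 18 mm wide (y), 12 mm thick, centre 52 mm above the underside.
- pot_handle (a point): A gripping point on the centre line of the pan's handle, 125 mm from the pan's axis, 52 mm above the underside.
- lid: Flat steel lid, 158 mm across, 0.22 kg. Origin at the centre of the underside of its plug: the plug (136 mm across, 8 mm deep, bevelled) fits inside the pan with 3 mm play all round; the plate above is 5 mm thick (8 to 13 mm); a black cylindrical knob 34 mm across stands on it from 13 to 53 mm. Fully seated, its origin is 62 mm above the pan's underside.
- bar0: Hard candy bar, glossy dark purple, 64 (x) x 28 (y) x 12 (z) mm, 30 g, lying on the pink mat. Origin at the centre of its underside. All bars are alike; some may be absent.
- bar1: Hard candy bar, glossy dark purple, 64 (x) x 28 (y) x 12 (z) mm, 30 g, lying on the pink mat. Origin at the centre of its underside. All bars are alike; some may be absent.
- bar2: Hard candy bar, glossy dark purple, 64 (x) x 28 (y) x 12 (z) mm, 30 g, lying on the pink mat. Origin at the centre of its underside. All bars are alike; some may be absent.
- bar3: Hard candy bar, glossy dark purple, 64 (x) x 28 (y) x 12 (z) mm, 30 g, lying on the pink mat. Origin at the centre of its underside. All bars are alike; some may be absent.
- bar4: Hard candy bar, glossy dark purple, 64 (x) x 28 (y) x 12 (z) mm, 30 g, lying on the pink mat. Origin at the centre of its underside. All bars are alike; some may be absent.
- cup: Bystander: steel cup, 68 mm across, 60 mm tall, among the bars. Origin under its centre, z up.
Things that resemble listed ones, but are neither listed nor needed, are in the scene too. Leave any brown or orange look-alike of the bar3 alone.

How it is judged:
On the way, in this order (a step that is already met when the one before it is completed fails the run):
1. every candy bar is in the saucepan (horizontal distance between each of bar0, bar1, bar2, bar3, bar4 and pot below 0.068 m and z of bar0 in the frame of pot between -0.002 and 0.06 m and z of bar1 in the frame of pot between -0.002 and 0.06 m and z of bar2 in the frame of pot between -0.002 and 0.06 m and z of bar3 in the frame of pot between -0.002 and 0.06 m and z of bar4 in the frame of pot between -0.002 and 0.06 m), for 0.2 s.
2. the lid is fully seated on the saucepan, not yet on the heating ring (all of step 1 and horizontal distance between lid and pot below 0.008 m and z of lid in the frame of pot between 0.058 and 0.066 m and angle between the z axis of lid and the z axis of pot, either way round below 0.06 rad and horizontal distance between pot and ring_b above 0.08 m), for 0.2 s.
3. the covered saucepan stands on the heating ring (horizontal distance between lid and pot below 0.008 m and z of lid in the frame of pot between 0.058 and 0.066 m and angle between the z axis of lid and the z axis of pot, either way round below 0.06 rad and horizontal distance between pot and ring_b below 0.015 m and angle between pot's own z axis and vertical below 0.06 rad and linear speed of pot below 0.01 m/s and linear speed of lid below 0.02 m/s), for 0.2 s.
4. the hold-down arm rests on the lid's knob (horizontal distance between lid and pot below 0.008 m and z of lid in the frame of pot between 0.058 and 0.066 m and angle between the z axis of lid and the z axis of pot, either way round below 0.06 rad and horizontal distance between pot and ring_b below 0.015 m and angle between pot's own z axis and vertical below 0.06 rad and value of joint clamp between -0.06 and 0.06 rad), for 0.2 s.
5. the switch lever is pushed over (value of joint lever above 0.85 rad), for 0.2 s.
At the end, for the whole second after the job is handed in: Every candy bar is inside the saucepan; the lid is seated on it (within 8 mm of centre, within 4 mm of its seated height); the pan stands at rest within 15 mm of the heating ring's centre; the hold-down arm is within 0.06 rad of level, resting on the knob; the lever is beyond 0.85 rad (all of step 1 and all of step 4 and linear speed of pot below 0.01 m/s and linear speed of lid below 0.02 m/s and value of joint lever above 0.85 rad); the robot touches nothing.
It fails at once if the saucepan is lifted more than 12 mm off the hob (height (world z) of pot above 0.032 m).
It fails at once if the saucepan is tipped by more than 0.3 rad (angle between pot's own z axis and vertical above 0.3 rad).
It fails at once if the steel cup is knocked over (angle between cup's own z axis and vertical above 0.7 rad).
Of bar0, bar1, bar2, bar3, bar4 only 3 to 5 are there at a start; the rules pass over those that are not, and their reading is None.
At some moment in a run one of bar0, bar1, bar2, bar3, bar4 may be knocked a few centimetres aside while the robot is not near it.
Once in a run the grip may slacken for a moment while it holds something.
It also fails if it takes over 210 s, if anything falls off the work surface, if the arm or the gripper's body presses on something with over 40 N, if the wrist force passes 120 N, or if a joint passes its speed limit or range.

## Working session

There is one attempt and no reset: what is moved stays moved. The work goes in short steps, each a Python script; the robot and the scene stay as the last script left them, time stands still between calls to the robot, and variables do not carry over. Pictures are saved under pics/ and viewed, about 12 in all and at most 16, crops included, and the job is handed in when it is done.

```bash
mkdir -p pics; cat > h.py <<'E'
import numpy as np, cv2
from cell import bot
def ray(f,px):
    d=np.array([(px[0]-f["cx"])/f["fx"],-(px[1]-f["cy"])/f["fy"],-1.0])
    return np.array(f["eye"]),np.array(f["rotation"])@d
def on_z(f,px,z):
    e,d=ray(f,px); return e+d*(z-e[2])/d[2]
def proj(f,p):
    c=np.array(f["rotation"]).T@(np.array(p)-f["eye"]); return np.array([f["cx"]+f["fx"]*c[0]/-c[2], f["cy"]-f["fy"]*c[1]/-c[2]])
def save(f,n,crop=None,s=1):
    im=f["img"][:,:,::-1]
    if crop: im=im[crop[1]:crop[3],crop[0]:crop[2]]
    cv2.imwrite("pics/"+n,cv2.resize(im,None,fx=s,fy=s,interpolation=cv2.INTER_CUBIC))
E
python3 - <<'E'
from h import *
np.set_printoptions(precision=3,suppress=True)
t=bot.grab_frame("top"); s=bot.grab_frame("scene")
print({k:v for k,v in t.items() if k!="img"}); print({k:v for k,v in s.items() if k!="img"})
save(t,"t0.png",s=1.5); save(s,"s0.png",s=1.5)
for nm,f in (("top",t),("scene",s)):
    for l in "ring_a ring_b clamp_hinge clamp_pad lever_tip pot pot_handle lid bar0 cup hob".split():
        print(nm,l,[(np.round(r["location"],1).tolist(),round(r["confidence"],2)) for r in bot.pinpoint(f,l)][:9])
print(bot.sense())
E
```

```text
{'fx': 484.9652828018897, 'fy': 484.9652828018897, 'cx': 260.74578898570513, 'cy': 195.0598343048568, 'eye': array([ 0.519, -0.034,  1.279]), 'rotation': array([ 0.033,  0.021, -1.568]), 'shot': 1}
{'fx': 395.7660658256548, 'fy': 395.7660658256548, 'cx': 256.5986466611118, 'cy': 187.0203512188781, 'eye': array([ 0.99 , -0.324,  0.969]), 'rotation': array([ 0.547, -0.013,  0.987]), 'shot': 2}
top ring_a [([234.1, 201.0], 0.54)]
top ring_b [([234.1, 201.0], 0.54)]
top clamp_hinge [([99.5, 184.8], 0.88)]
top clamp_pad [([81.7, 184.2], 0.6), ([315.1, 177.9], 0.21)]
top lever_tip [([98.6, 236.6], 0.71)]
top pot [([236.2, 201.1], 0.7)]
top pot_handle []
top lid [([161.7, 192.1], 0.81), ([316.6, 179.7], 0.37)]
top bar0 [([321.2, 129.2], 0.73), ([387.7, 174.4], 0.73), ([315.2, 180.5], 0.7), ([325.9, 237.6], 0.67), ([358.2, 156.4], 0.63), ([402.4, 239.5], 0.5)]
top cup [([366.8, 210.5], 0.61)]
top hob [([188.5, 194.1], 0.7)]
scene ring_a []
scene ring_b []
scene clamp_hinge [([381.0, 118.2], 0.62), ([317.2, 176.4], 0.19)]
scene clamp_pad [([395.8, 85.6], 0.75)]
scene lever_tip [([350.2, 94.4]
[... 158 characters left out ...]
85.1, 200.2], 0.79), ([166.1, 240.1], 0.69), ([250.2, 284.0], 0.61), ([159.7, 287.9], 0.55), ([123.0, 242.2], 0.53), ([199.1, 285.8], 0.51), ([223.4, 242.5], 0.49)]
scene cup [([165.6, 238.7], 0.6)]
scene hob [([314.6, 175.0], 0.68)]
{'time_s': 1.2, 'q': array([ 1.257,  0.468, -0.012,  1.603,  0.006,  1.071, -0.056]), 'joint_velocities': array([ 0.001,  0.   , -0.002, -0.   , -0.   ,  0.001, -0.001]), 'effort': array([ -0.   , -52.042,  -0.012, -24.406,  -0.057,   0.011,   0.   ]), 'position': array([ 0.174, -0.626,  0.215]), 'tcp_rot': array([ 0.51 ,  1.571, -2.36 ]), 'contact_force': array([0.106, 0.374, 0.01 ]), 'moment': array([-0.07 ,  0.052,  0.005]), 'finger_gap': 0.09216465794111454}
```

View both.

View pics/t0.png

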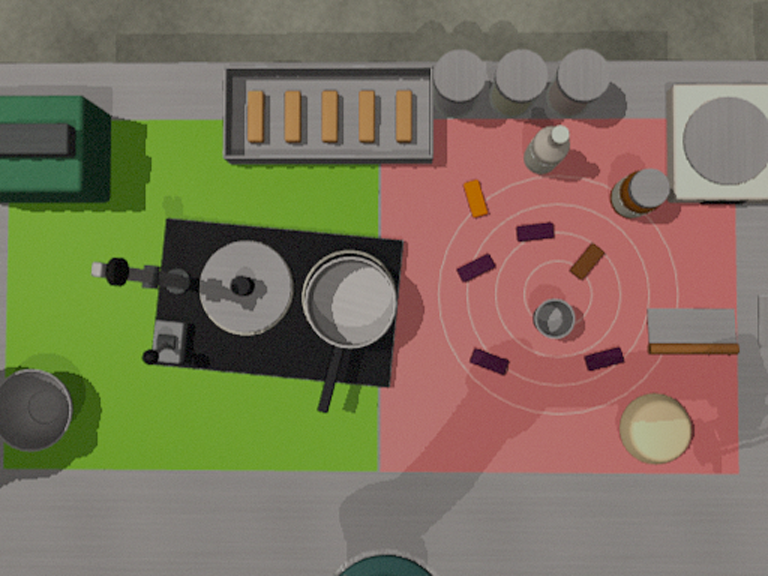

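View pics/s0.png

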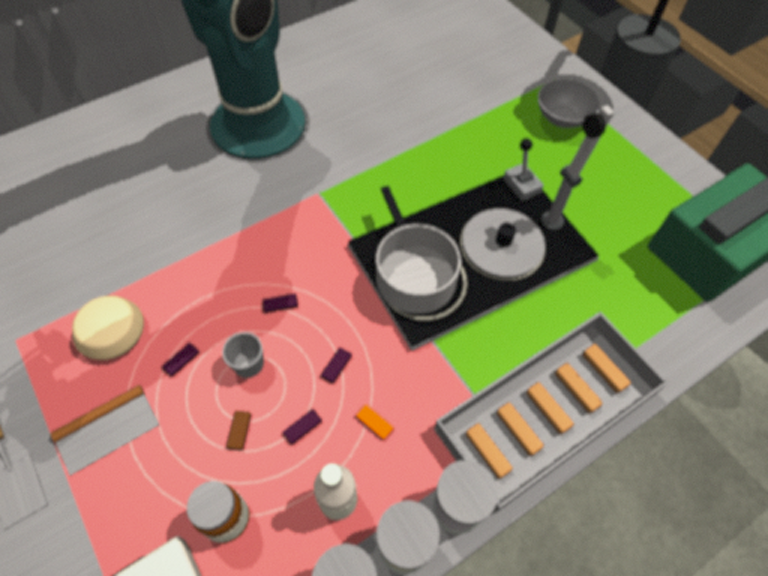

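The top view (1.5x px) shows four purple bars, at (535,231), (476,267), (489,361) and (604,358). Things that could be mistaken for them: orange bar (476,198), brown bar (587,261), and the tan bars in the tray (257–404,115). The cup is at (554,319), the pan at (349,300), the lid at (246,287) and the post at about (175,281). Next I'll measure and check one close crop.

```bash
cat >> h.py <<'E'
from scipy.spatial.transform import Rotation as Rt
def fr(name):
    f=bot.grab_frame(name); f["rotation"]=Rt.from_euler("xyz",f["rotation"]).as_matrix(); return f
def bars(f,z=0.012):
    hsv=cv2.cvtColor(f["img"],cv2.COLOR_RGB2HSV)
    m=cv2.inRange(hsv,(135,60,15),(172,255,110)); m=cv2.morphologyEx(m,cv2.MORPH_OPEN,np.ones((2,2)))
    out=[]
    for c in cv2.findContours(m,cv2.RETR_EXTERNAL,cv2.CHAIN_APPROX_NONE)[0]:
        if cv2.contourArea(c)<60: continue
        P=np.array([on_z(f,p[0],z)[:2] for p in c]).astype(np.float32)
        (cx,cy),(w,h),_=cv2.minAreaRect(P*1000); b=cv2.boxPoints(((cx,cy),(w,h),_))
        e=max([b[1]-b[0],b[2]-b[1]],key=np.linalg.norm)
        out.append((np.array([cx,cy])/1000,np.arctan2(e[1],e[0]),sorted((w,h)),c.reshape(-1,2).mean(0)))
    return out
E
python3 - <<'E'
from h import *
np.set_printoptions(precision=3,suppress=True)
f=fr("top")
for b in bars(f): print(*b)
# hob: black slab
hsv=cv2.cvtColor(f["img"],cv2.COLOR_RGB2GRAY); m=(hsv<38).astype(np.uint8); 
m[:, :90]=0; m[:,275:]=0; m[:130]=0; m[270:]=0
cs=max(cv2.findContours(m,cv2.RETR_EXTERNAL,cv2.CHAIN_APPROX_NONE)[0],key=cv2.contourArea)
for p in [(167,219),(402,240),(388,387),(154,361)]: print("corner",on_z(f,np.array(p)/1.5,0.02))
for p,z in [((161.7,192.1),.02),((246/1.5,287/1.5),.033),((160.7,191),.073),((236.2,201.1),.02),((349/1.5,300/1.5),.09),((323/1.5,408/1.5),.072),((369.3,212.5),.06),((99.5,184.8),.155),((98.6,236.6),.1)]: print(p,z,on_z(f,p,z))
save(f,"c0.png",(290,110,450,270),4.5)
E
```

```text
[ 0.44  -0.179] 1.2149855 [25.85199737548828, 61.479408264160156] [326.78  241.458]
[ 0.445 -0.378] -1.3215953 [26.26401710510254, 63.137020111083984] [403.532 239.919]
[ 0.602 -0.157] -1.1048251 [24.526752471923828, 60.784271240234375] [318.    179.196]
[ 0.664 -0.26 ] -1.4703575 [26.323843002319336, 62.25742721557617] [357.484 155.21 ]
corner [0.688 0.385 0.02 ]
corner [ 0.651 -0.026  0.02 ]
corner [ 0.397 -0.003  0.02 ]
corner [0.44  0.405 0.02 ]
(161.7, 192.1) 0.02 [0.567 0.251 0.02 ]
(164.0, 191.33333333333334) 0.033 [0.569 0.242 0.033]
(160.7, 191) 0.073 [0.568 0.242 0.073]
(236.2, 201.1) 0.02 [0.544 0.056 0.02 ]
(232.66666666666666, 200.0) 0.09 [0.545 0.06  0.09 ]
(215.33333333333334, 272.0) 0.072 [0.367 0.104 0.072]
(369.3, 212.5) 0.06 [ 0.516 -0.28   0.06 ]
(99.5, 184.8) 0.155 [0.579 0.367 0.155]
(98.6, 236.6) 0.1 [0.455 0.387 0.1  ]
```

View pics/c0.png

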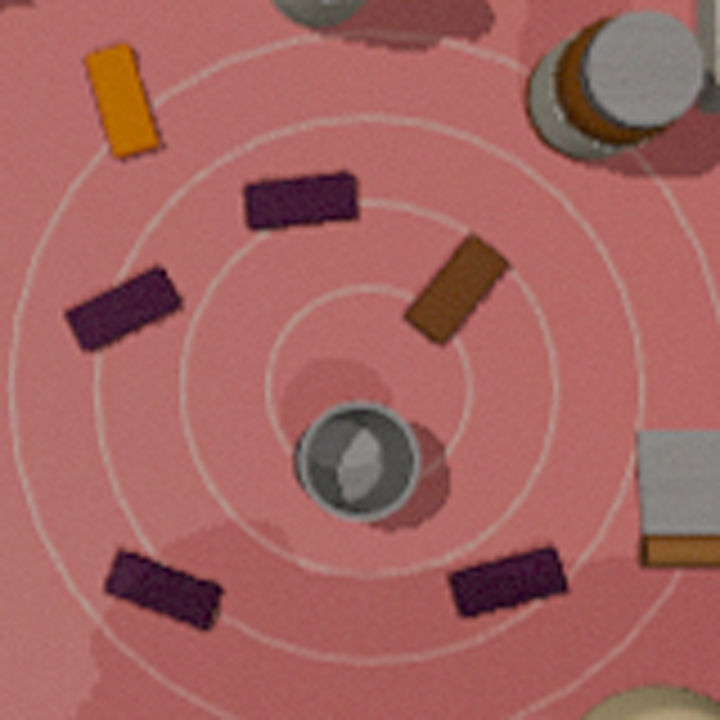

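The crop confirms four purple bars, at crop (302,200), (124,308), (164,590) and (508,582). The orange and brown look-alikes differ clearly. Picking the first one now, then checking the pan from the wrist camera.

```bash
cat >> h.py <<'E'
def ori(yaw):  # tool down; jaw direction = yaw+90deg (mod 180)
    return [0,np.pi/2,yaw]
def best(p,yaw):
    q0=bot.sense()["q"]; c=[]
    for y in (yaw,yaw+np.pi,yaw-np.pi):
        q=bot.ik(p,ori(y))
        if q is not None: c.append((abs(q[6])+0.3*np.abs(np.array(q)-q0).max(),y))
    return min(c)[1]
def go(p,yaw): 
    y=best(p,yaw); bot.move_ptp(p,ori(y)); return y
def pick(b,lengthwise=False,F=30):
    (x,y),a=b[0],b[1]
    yaw=a if not lengthwise else a-np.pi/2   # jaw dir = yaw+90 -> across bar
    go([x,y,0.12],yaw); bot.move_linear([x,y,0.004],velocity=0.12,until_force=8)
    bot.grab(F); bot.move_linear([x,y,0.16],velocity=0.2)
    g=bot.sense()["finger_gap"]; print("gap",round(g,4),"t",bot.sense()["time_s"]); return g
E
python3 - <<'E'
from h import *
np.set_printoptions(precision=3,suppress=True)
f=fr("top"); B=bars(f)
b=min(B,key=lambda b:np.hypot(*(b[0]-[.44,-.179])))
pick(b); go([0.545,0.060,0.30],-0.09)
w=fr("wrist"); print({k:v for k,v in w.items() if k!="img"}, bot.sense()["position"],bot.sense()["q"],bot.sense()["finger_gap"])
save(w,"w1.png",s=1.5)
for l in ("pot","lid","pot_handle"): print(l,bot.pinpoint(w,l))
E
```

```text
gap 0.0273 t 6.2417
{'fx': 335.14329090440964, 'fy': 335.14329090440964, 'cx': 254.82952883960766, 'cy': 189.90597051653685, 'eye': array([0.474, 0.065, 0.469]), 'rotation': array([[ 0.092, -0.964, -0.249],
       [ 0.996,  0.089,  0.024],
       [-0.001, -0.25 ,  0.968]]), 'shot': 5} [0.545 0.058 0.299] [ 0.58   0.373 -0.946  1.711  0.319  1.225  1.034] 0.027703979641474294
pot [{'location': [252.1, 155.8], 'confidence': 0.72}]
lid [{'location': [394.2, 162.9], 'confidence': 0.78}, {'location': [348.1, 163.0], 'confidence': 0.35}]
pot_handle [{'location': [271.6, 55.8], 'confidence': 0.67}, {'location': [57.5, 253.9], 'confidence': 0.47}]
```

View pics/w1.png

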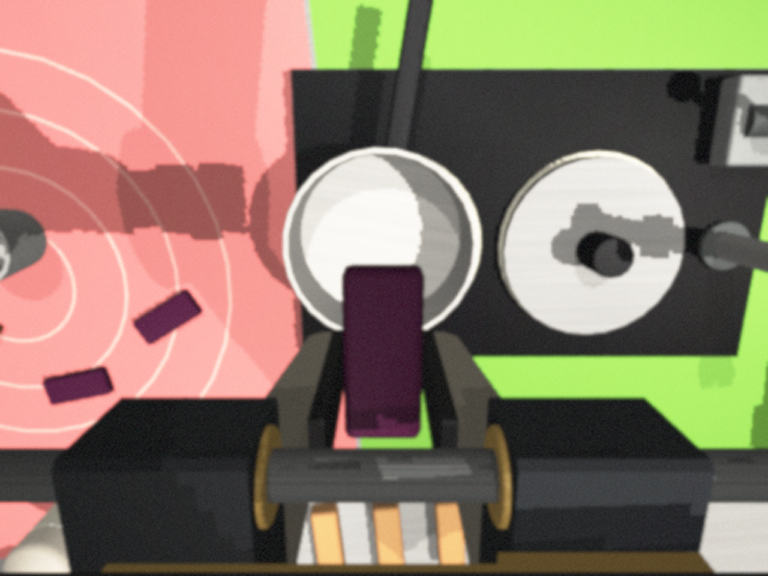

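The wrist view shows the held bar, the pan rim (1.5x px x 284–482, top 147) and the lid (x 497–686, y 151–334). Converting both to world positions.

```bash
cat >> h.py <<'E'
from scipy.optimize import least_squares
def circ(f,pts,z,R):
    P=np.array([on_z(f,np.array(p),z)[:2] for p in pts])
    s=least_squares(lambda c:np.hypot(*(P-c).T)-R,P.mean(0),loss="soft_l1",f_scale=.002); return s.x,np.abs(s.fun).mean()
def find_circ(f,c0,z,R,n=120,span=.02,sign=-1):
    """radial edge search (bright inside -> sign -1) for circle R at height z near c0"""
    g=cv2.GaussianBlur(f["img"].max(2).astype(np.float32),(3,3),0); c=np.array(c0,float)
    for it in range(4):
        pts=[];r=np.linspace(R-span,R+span,41)
        for a in np.linspace(0,2*np.pi,n,endpoint=False):
            px=np.array([proj(f,[c[0]+k*np.cos(a),c[1]+k*np.sin(a),z]) for k in r],np.float32)
            if px.min()<2 or px[:,0].max()>509 or px[:,1].max()>381: continue
            v=cv2.remap(g,px[:,0],px[:,1],cv2.INTER_LINEAR)[:,0]; d=sign*np.gradient(v)
            i=int(np.argmax(d))
            if d[i]>4: pts.append(c+r[i]*np.array([np.cos(a),np.sin(a)]))
        P=np.array(pts); s=least_squares(lambda q:np.hypot(*(P-q).T)-R,c,loss="soft_l1",f_scale=.001)
        c=s.x; span=max(span*.6,.006)
    return c,len(P),np.median(np.abs(s.fun))
E
python3 - <<'E'
from h import *
np.set_printoptions(precision=4,suppress=True)
w=fr("wrist"); t=fr("top")
P=lambda L:[(a/1.5,b/1.5) for a,b in L]
print("man pot",circ(w,P([(284,240),(482,240),(380,147),(310,175),(455,175),(462,300)]),.09,.075))
print("man lid",circ(w,P([(497,243),(686,243),(590,151),(585,334)]),.033,.079))
for n,f in (("w",w),("t",t)):
    print(n,"pot",find_circ(f,(.545,.06),.09,.075),"lid",find_circ(f,(.568,.242),.033,.079))
E
```

```text
man pot (array([0.542 , 0.0594]), np.float64(0.0007605492510198592))
man lid (array([0.5684, 0.2404]), np.float64(0.003335190193167116))
w pot (array([0.542, 0.058]), 90, np.float64(0.000706763854220617)) lid (array([0.5696, 0.2421]), 120, np.float64(0.000975216985223161))
t pot (array([0.5633, 0.0792]), 33, np.float64(0.0025979136142846165)) lid (array([0.5686, 0.2461]), 78, np.float64(0.001015959656307741))
```

```bash
cat >> h.py <<'E'
POT=np.array([.542,.0585])
def drop(z,yaw=-0.09):
    go([*POT,0.17],yaw); print("gap",round(bot.sense()["finger_gap"],4))
    hit=bot.move_linear([*POT,z],velocity=0.12,until_force=6)
    bot.gripper_open(); bot.move_linear([*POT,0.17],velocity=0.25); return hit
E
python3 - <<'E'
from h import *
np.set_printoptions(precision=3,suppress=True)
print(drop(.036))
for i,z in enumerate((.046,.058)):
    B=[b for b in bars(fr("top")) if b[0][1]<-.08]
    print([(b[0],b[2]) for b in B])
    b=max(B,key=lambda b:b[0][1])
    if pick(b)<.02: print("MISS"); break
    print(drop(z))
B=[b for b in bars(fr("top")) if b[0][1]<-.05]; print(*B,sep="\n")
w=fr("wrist"); save(w,"w2.png",s=1.2); print(bot.sense()["time_s"])
E
```

```text
gap 0.0277
False
[(array([ 0.444, -0.378]), [25.640241622924805, 63.137020111083984]), (array([ 0.602, -0.157]), [24.526752471923828, 60.784271240234375]), (array([ 0.665, -0.26 ]), [26.157230377197266, 62.28540802001953])]
gap 0.0272 t 15.25
gap 0.0277
False
[(array([ 0.445, -0.378]), [25.90207290649414, 62.92802429199219]), (array([ 0.664, -0.26 ]), [26.064254760742188, 61.70794677734375])]
gap 0.0281 t 23.4
gap 0.028
False
(array([ 0.445, -0.378]), np.float32(-1.3006171), [25.99675750732422, 62.49156951904297], array([403.689, 239.82 ]))
27.5
```

View pics/w2.png

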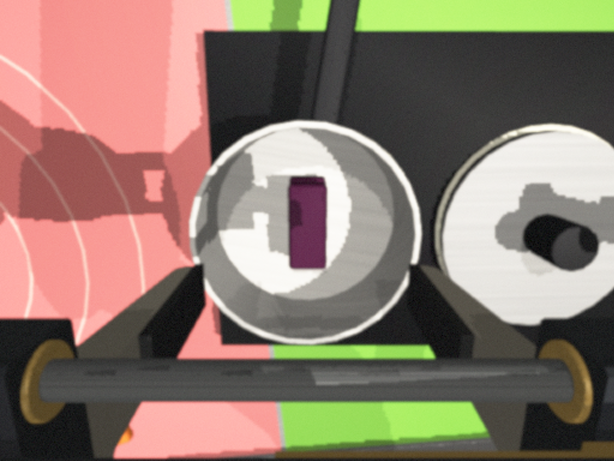

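The three bars are stacked neatly at (307,222) in the pan. Picking the fourth, then the lid.

```bash
python3 - <<'E'
from h import *
np.set_printoptions(precision=4,suppress=True)
B=[b for b in bars(fr("top")) if b[0][1]<-.05]
pick(B[0]); print(drop(.066))
print("left:",[b[0] for b in bars(fr("top")) if b[0][1]<-.05])
# look at pot and lid from above between/over
bot.move_linear([.542,.0585,.27]); w=fr("wrist"); print("pot",find_circ(w,POT,.09,.075))
go([.569,.242,.24],-0.09+np.pi/2); w2=fr("wrist"); print("lid",find_circ(w2,(.569,.242),.033,.079))
for r in bot.pinpoint(w2,"lid"): print(r["confidence"],on_z(w2,r["location"],.02))
a=cv2.resize(w["img"],None,fx=.75,fy=.75); b=cv2.resize(w2["img"],None,fx=.75,fy=.75)
cv2.imwrite("pics/w3.png",np.hstack([a,b])[:,:,::-1]); print(bot.sense()["time_s"],w2["eye"])
E
```

```text
gap 0.0274 t 32.2333
gap 0.0277
True
left: []
pot (array([0.5422, 0.0577]), 98, np.float64(0.0004949400553398361))
lid (array([0.5694, 0.2448]), 120, np.float64(0.0017577681042017512))
0.64 [0.5685 0.244  0.02  ]
38.9167 [0.5747 0.3122 0.4099]
```

View pics/w3.png

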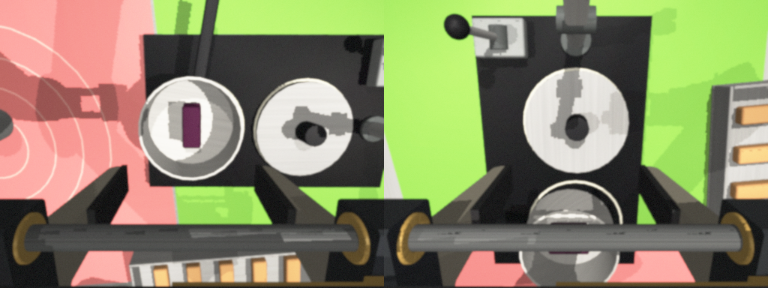

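Fourth bar is in; none are left on the mat. The camera is on the post side here, so I'll flip the wrist for clearance and re-measure the lid.

```bash
python3 - <<'E'
from h import *
np.set_printoptions(precision=4,suppress=True)
s=bot.sense(); r=s["tcp_rot"]; y=r[2]-r[0]; print("yaw now",y,"q7",s["q"][6])
for c in (y+np.pi,y-np.pi):
    q=bot.ik([.569,.243,.24],ori(c)); q2=bot.ik([.542,.0585,.10],ori(c)); print(c,q,q2)
    if q is not None and q2 is not None:
        bot.move_ptp([.569,.243,.24],ori(c)); break
w=fr("wrist"); print(w["eye"],bot.sense()["position"])
for z,R,n in ((.033,.079,"plate"),): print(n,find_circ(w,(.569,.243),z,R))
print("knob",find_circ(w,(.569,.243),.073,.017,span=.008,sign=1))
for r in bot.pinpoint(w,"lid"): print(r["confidence"],on_z(w,r["location"],.02))
save(w,"w4.png",(60,30,460,330),1.8)
E
```

```text
yaw now -1.6614322589726933 q7 -0.7951763779913332
1.4801603946170998 [ 0.3547  0.7903 -1.3045  1.6047  0.7772  1.3585  2.0003] [ 0.6851  0.8446 -1.2113  1.8994  0.9105  1.0892  2.1424]
[0.5618 0.1725 0.4102] [0.569 0.243 0.24 ]
plate (array([0.5688, 0.2418]), 120, np.float64(0.0011837769997409611))
knob (array([0.5701, 0.2401]), 120, np.float64(0.0008862910190040856))
0.89 [0.5676 0.2398 0.02  ]
```

View pics/w4.png

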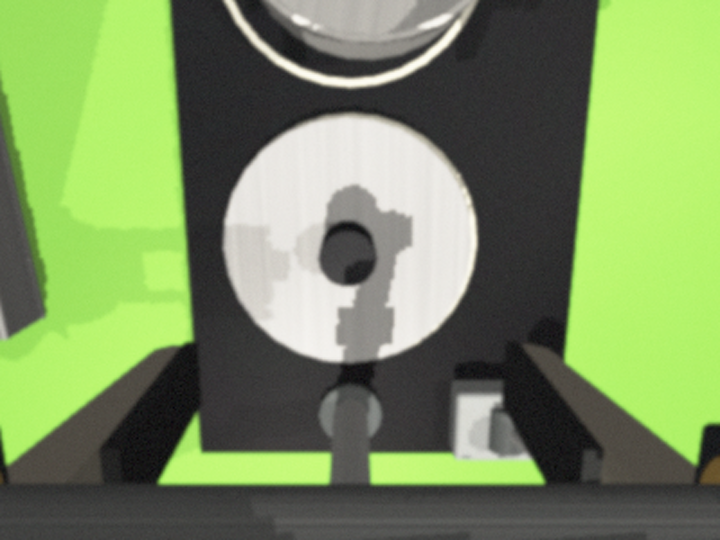

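```bash
python3 - <<'E'
from h import *
np.set_printoptions(precision=4,suppress=True)
bot.move_linear([.569,.242,.040],velocity=.12,until_force=10)
z0=bot.sense()["position"][2]
bot.grab(40); print("gap",bot.sense()["finger_gap"],z0,bot.sense()["contact_force"])
bot.move_linear([.569,.242,.19],velocity=.12)
s=bot.sense(); print("gap",s["finger_gap"],s["position"],s["contact_force"])
zl=s["position"][2]-z0+.020
w=fr("wrist"); c=find_circ(w,(.569,.242),zl+.013,.079); print("held plate",c, "TCP offset",c[0]-s["position"][:2])
t=fr("top"); rb=find_circ(w,(.569,.242),.02,.08); print("ring_b?",rb)
save(w,"w5.png",s=1.4)
E
```

```text
gap 0.033066683677967376 0.04067688635925409 [ 0.825   0.3302 -0.5034]
gap 0.033239808553842363 [0.5687 0.2417 0.1891] [-0.1864  0.1813 -1.4733]
held plate (array([0.5674, 0.2431]), 65, np.float64(0.0005797753189988736)) TCP offset [-0.0012  0.0015]
ring_b? (array([0.5707, 0.2336]), 35, np.float64(0.0019842604471928954))
```

View pics/w5.png

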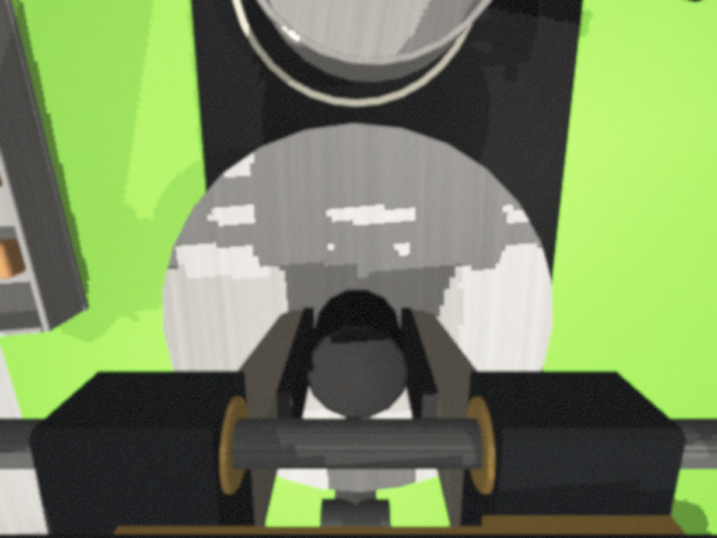

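The lid is gripped by its knob and centred within about 1.5 mm. Lowering it onto the pan.

```bash
python3 - <<'E'
from h import *
np.set_printoptions(precision=4,suppress=True)
zs=.0407+.062
x,y=.542,.0572
bot.move_linear([x,y,.19],velocity=.15); print(bot.sense()["finger_gap"])
print(bot.move_linear([x,y,zs+.012],velocity=.1,until_force=6))
for dx,dy in ((0,0),(0,.002),(0,-.002),(.002,0),(-.002,0)):
    bot.move_linear([x+dx,y+dy,zs+.011],velocity=.05)
    h=bot.move_linear([x+dx,y+dy,zs-.001],velocity=.03,until_force=6); p=bot.sense()
    print(dx,dy,h,p["position"],p["contact_force"],p["finger_gap"])
    if p["position"][2]<zs+.003: break
bot.gripper_open(); bot.wait(.3)
bot.move_linear([x,y,.19],velocity=.2)
w=fr("wrist"); save(w,"w6.png",s=1.3); z=.02+.062
print("plate",find_circ(w,(x,y),z+.013,.079),"knob",find_circ(w,(x,y),z+.053,.017,span=.008,sign=1),bot.sense()["time_s"])
E
```

```text
0.03319463539351328
False
0 0 True [0.5419 0.057  0.1019] [-1.0202 -0.8297  3.7565] 0.033363716359481856
plate (array([0.5412, 0.0578]), 113, np.float64(0.00023543733617623075)) knob (array([0.541, 0.055]), 120, np.float64(0.0011751367705224447)) 50.4917
```

View pics/w6.png

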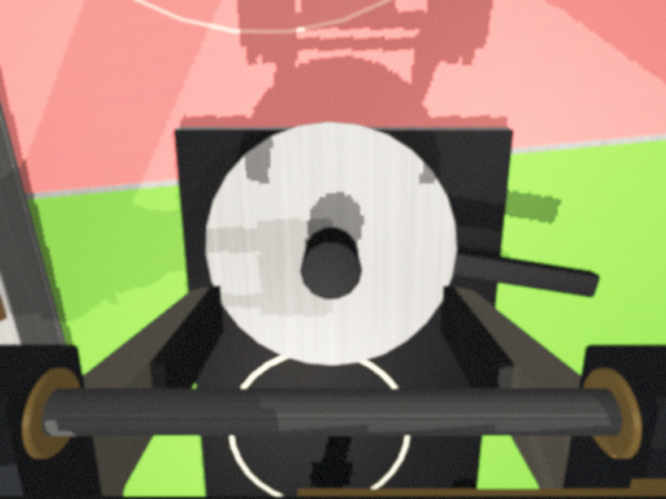

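The lid is seated: TCP height 0.102 against 0.103 expected, and it looks centred. Ring B is now visible, so I'll locate it.

```bash
python3 - <<'E'
from h import *
np.set_printoptions(precision=4,suppress=True)
r=bot.sense()["tcp_rot"]
bot.move_linear([.569,.242,.24],velocity=.2)
w=fr("wrist"); t=fr("top"); s=fr("scene")
print("w ring",find_circ(w,(.567,.24),.02,.08))
print("t lid",find_circ(t,(.542,.057),.095,.079)," s lid",find_circ(s,(.542,.057),.095,.079))
print("s ring",find_circ(s,(.567,.24),.02,.08))
for l,z in (("clamp_hinge",.155),("lever_tip",.11)): 
    for n,f in (("t",t),("s",s),("w",w)): print(l,n,[(round(q["confidence"],2),on_z(f,q["location"],z)) for q in bot.pinpoint(f,l)][:1]) if n!="t" or True else 0
save(w,"w7.png",s=1.4)
E
```

```text
w ring (array([0.5688, 0.2437]), 120, np.float64(0.0027470629892764817))
t lid (array([0.548, 0.06 ]), 95, np.float64(0.0015343783823725532))  s lid (array([0.5404, 0.063 ]), 23, np.float64(0.001241789769942478))
s ring (array([0.5725, 0.2409]), 65, np.float64(0.0013474939806754765))
clamp_hinge t []
clamp_hinge s [(0.74, array([0.5904, 0.36  , 0.155 ]))]
clamp_hinge w [(0.7, array([0.581 , 0.3671, 0.155 ]))]
lever_tip t [(0.63, array([0.4531, 0.385 , 0.11  ]))]
lever_tip s [(0.51, array([0.4639, 0.3831, 0.11  ]))]
lever_tip w []
```

View pics/w7.png

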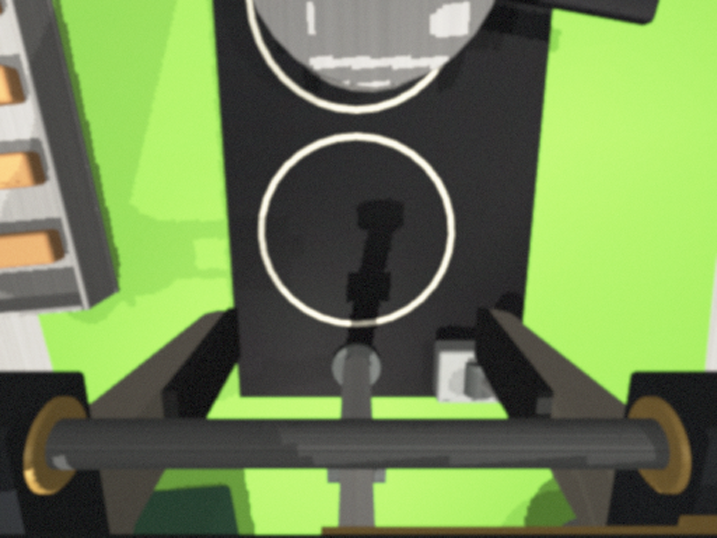

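Ring B is at about (0.569, 0.243). The fit from the picture, px (356,229), agrees. Regripping the knob and sliding.

```bash
python3 - <<'E'
from h import *
np.set_printoptions(precision=4,suppress=True)
x,y=.5415,.0572; z=.1032
bot.move_linear([x,y,.19],velocity=.25); bot.move_linear([x,y,z],velocity=.1,until_force=8)
bot.grab(40); p=bot.sense(); print(p["finger_gap"],p["position"],p["contact_force"]); z=p["position"][2]
print(bot.move_linear([.569,.244,z],velocity=.05,until_force=30)); p=bot.sense(); print(p["finger_gap"],p["position"],p["contact_force"])
bot.wait(.2); bot.gripper_open(); bot.wait(.3); bot.move_linear([.569,.244,.24],velocity=.2)
w=fr("wrist"); print("plate",find_circ(w,(.569,.244),.095,.079),bot.sense()["time_s"])
# retreat for scene/top view
bot.move_linear([.5,.0,.30],velocity=.25)
s=fr("scene"); t=fr("top"); print("t",find_circ(t,(.569,.244),.095,.079),"s",find_circ(s,(.569,.244),.095,.079))
for l,zz in (("clamp_hinge",.155),("lever_tip",.11),("clamp_pad",.27)): 
    for n,f in (("t",t),("s",s)): print(l,n,[(round(q["confidence"],2),np.round(q["location"]),on_z(f,q["location"],zz)) for q in bot.pinpoint(f,l)][:1])
cv2.imwrite("pics/c8.png",np.hstack([cv2.resize(s["img"][20:220,230:430],(400,400)),cv2.resize(t["img"][130:280,40:240],(500,400))])[:,:,::-1])
E
```

```text
0.033202570414492254 [0.5417 0.0571 0.1032] [ 0.3505 -0.2997 -0.1303]
False
0.03322669840002777 [0.5688 0.2422 0.1032] [ 0.0052 -7.2621  4.8825]
plate (array([0.5681, 0.2425]), 119, np.float64(0.0002678149445618089)) 61.1917
t (array([0.5684, 0.2444]), 111, np.float64(0.0005361133574846438)) s (array([0.5666, 0.2429]), 49, np.float64(0.0006768383731169392))
clamp_hinge t [(0.75, array([102., 186.]), array([0.5769, 0.3616, 0.155 ]))]
clamp_hinge s [(0.73, array([382., 116.]), array([0.579 , 0.3706, 0.155 ]))]
lever_tip t [(0.62, array([ 97., 239.]), array([0.4489, 0.3862, 0.11  ]))]
lever_tip s [(0.59, array([353.,  96.]), array([0.4517, 0.3879, 0.11  ]))]
clamp_pad t [(0.72, array([ 78., 180.]), array([0.5824, 0.3725, 0.27  ]))]
clamp_pad s [(0.56, array([394.,  85.]), array([0.5793, 0.3662, 0.27  ]))]
```

View pics/c8.png

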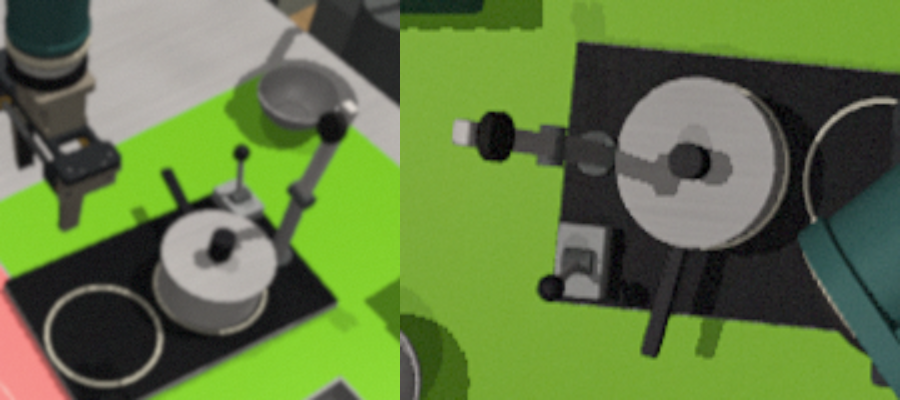

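The covered pan stands on the ring: lid centre at about (0.568, 0.243). Next I'll push the hold-down arm over the top from its outer side, with the fingers closed.

```bash
python3 - <<'E'
from h import *
np.set_printoptions(precision=4,suppress=True)
u=np.array([.1,.995]); H=np.array([.5805,.364]); yaw=-1.66
P=lambda d,z:[*(H+d*u),z]
bot.grab(10); bot.move_linear([.5,.0,.42],velocity=.25)
for d,z in ((.10,.42),(.10,.255)): print(bot.ik(P(d,z),ori(yaw)))
y=best(P(.1,.42),yaw) if bot.ik(P(.1,.255),ori(yaw)) is None else yaw
bot.move_ptp(P(.10,.42),ori(y)); bot.move_linear(P(.10,.255),velocity=.15)
h=bot.move_linear(P(.015,.255),velocity=.04,until_force=3); s=bot.sense()
print(h,s["position"],(s["position"][:2]-H)@u,s["contact_force"])
h=bot.move_linear(P(-.02,.255),velocity=.05,until_force=20); s=bot.sense()
print(h,(s["position"][:2]-H)@u,s["contact_force"],s["time_s"])
bot.wait(.5)
f=fr("scene"); t=fr("top"); 
cv2.imwrite("pics/c9.png",np.hstack([cv2.resize(f["img"][20:220,230:430],(400,400)),cv2.resize(t["img"][130:280,40:240],(500,400))])[:,:,::-1])
E
```

```text
[-0.4075  0.6346 -0.6128  0.97    0.3485  1.626  -0.9919]
[-0.398   0.684  -0.5435  1.2412  0.3453  1.3069 -1.0188]
False [0.582  0.3789 0.2548] 0.015001677951501374 [ 0.0728  0.1771 -0.0028]
False -0.020424495817895988 [ 0.2366 -0.1719  1.0207] 72.1167
```

View pics/c9.png

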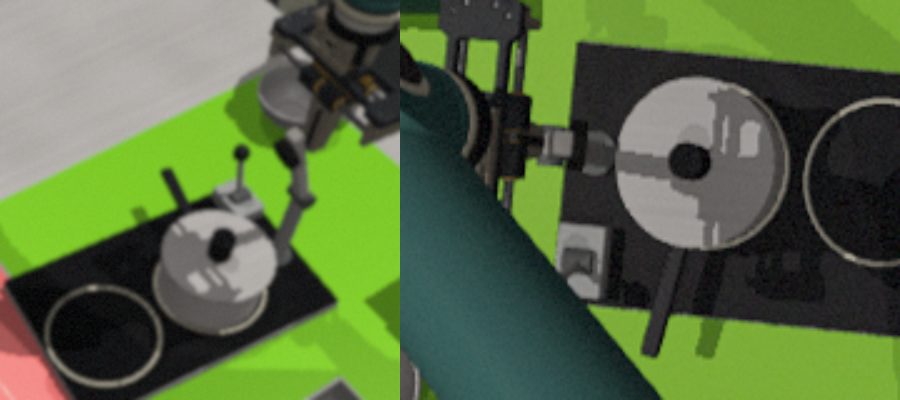

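The arm has come past vertical towards the pan. Continuing the push.

```bash
python3 - <<'E'
from h import *
np.set_printoptions(precision=4,suppress=True)
u=np.array([.1,.995]); H=np.array([.5805,.364])
P=lambda d,z:[*(H+d*u),z]
for d in (-.04,-.06,-.075):
    h=bot.move_linear(P(d,.255),velocity=.05,until_force=15); bot.wait(.3); s=bot.sense()
    print(h,(s["position"][:2]-H)@u,s["contact_force"])
bot.wait(1)
f=fr("scene"); t=fr("top"); print([(q["confidence"],q["location"]) for q in bot.pinpoint(f,"clamp_pad")],s["time_s"])
cv2.imwrite("pics/c10.png",np.hstack([cv2.resize(f["img"][20:220,230:430],(400,400)),cv2.resize(t["img"][130:280,40:240],(500,400))])[:,:,::-1])
E
```

```text
False -0.039809594922665704 [ 0.195   0.2276 -0.2975]
False -0.0597130886828438 [ 0.4182  0.6966 -0.4319]
False -0.07476872264743867 [ 0.0405 -0.1656  0.672 ]
[(0.61, [344.4, 139.8])] 75.1667
```

View pics/c10.png

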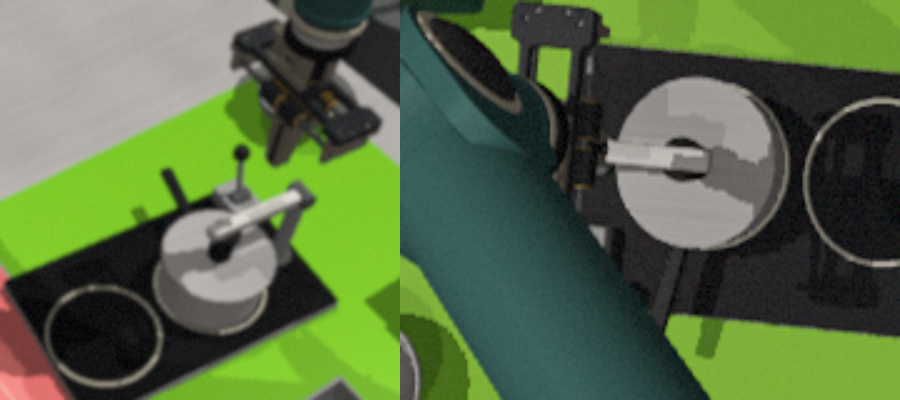

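The hold-down arm looks level on the knob (scene crop (260,210)). Now the lever, pushed from the front.

```bash
python3 - <<'E'
from h import *
np.set_printoptions(precision=4,suppress=True)
v=np.array([.995,-.1]); B=np.array([.450,.385])
P=lambda d,z:[*(B+d*v),z]
p=bot.sense()["position"]; bot.move_linear([p[0],p[1],.32],velocity=.25)
y=go(P(-.07,.26),-.1); print(y); bot.move_linear(P(-.07,.097),velocity=.15,until_force=8)
h=bot.move_linear(P(.065,.097),velocity=.04,until_force=10); s=bot.sense()
print(h,(s["position"][:2]-B)@v,(s["position"][:2]-B)@[.1,.995],s["contact_force"])
bot.move_linear(P(-.07,.097),velocity=.15); bot.move_linear(P(-.07,.30),velocity=.2); 
go([.45,0,.35],-.1)
f=fr("scene"); t=fr("top"); print([(q["confidence"],on_z(f,q["location"],.112),on_z(t,r["location"],.112)) for q,r in zip(bot.pinpoint(f,"lever_tip"),bot.pinpoint(t,"lever_tip"))],bot.sense()["time_s"],bot.sense()["position"])
cv2.imwrite("pics/c11.png",np.hstack([cv2.resize(f["img"][40:190,280:430],(400,400)),cv2.resize(t["img"][130:280,40:190],(400,400))])[:,:,::-1])
E
```

```text
-0.1
True 0.04309868782590611 -2.555175835862169e-05 [-1.032   1.0791  1.7203]
[(0.6, array([0.5124, 0.3833, 0.112 ]), array([0.5168, 0.3808, 0.112 ]))] 85.2417 [0.45  0.001 0.35 ]
```

View pics/c11.png

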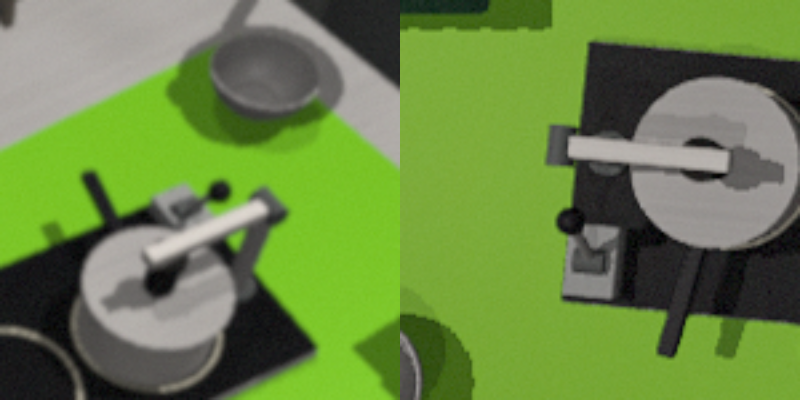

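The lever now leans back and the hold-down arm lies on the knob. One last numeric check of the lid, pivot and cup before handing in.

```bash
python3 - <<'E'
from h import *
np.set_printoptions(precision=4,suppress=True)
t=fr("top"); f=fr("scene")
blk=on_z(t,(114.2,228.2),.045); print("block",blk,"ball offset",(np.array([.515,.382])-blk[:2])@[.995,-.1])
print("lid",find_circ(t,(.569,.244),.095,.079),find_circ(f,(.568,.243),.095,.079))
u=np.array([.1,.995]);H=np.array([.5805,.364])
for a in (-.1,0,.1): # arm tip (top face) in the scene crop for trial angles
    q=[*(H-.15*np.cos(a)*u),.163+.15*np.sin(a)]; print(a,(proj(f,q)-[280,40])*400/150)
print("cup",[(r["confidence"],on_z(t,r["location"],0)) for r in bot.pinpoint(t,"cup")][:2],bars(t) and [b[0] for b in bars(t)])
E
```

```text
block [0.4736 0.3666 0.045 ] ball offset 0.03969994059278126
lid (array([0.5683, 0.2446]), 111, np.float64(0.00044934520252755406)) (array([0.5665, 0.2425]), 44, np.float64(0.0007672540821850385))
-0.1 [145.4937 262.8851]
0 [147.6323 253.5669]
0.1 [151.1237 243.4571]
cup [(0.74, array([ 0.525 , -0.2831,  0.    ]))] []
```

```bash
python3 -c "
from h import *
bot.hand_in(); print(bot.sense()['time_s'])"
```

```text
the job is handed in; nothing more can be done
the job is handed in; nothing more can be done
```

The job is handed in after about 86 s of robot time, with all five steps done in order; `hand_in` gave no verdict.

I put the four purple bars in the saucepan (only four were there) and left the orange and brown look-alikes alone. I then seated the lid, slid the covered pan onto the heating ring by the lid's knob, tipped the hold-down arm over onto the knob and pushed the lever to the back.

Last checks:
- **Bars:** none are left on the mat. The first three were seen stacked in the pan, and a picture after the last drop showed the stack still upright.
- **Lid and pan:** the lid centre reads about (0.567–0.568, 0.243–0.245), and ring B about (0.569, 0.243), so they agree within about 3 mm. The pan's own position under the lid was not measured. The lid has only 3 mm of play in it, against a 15 mm limit.
- **Lid height:** it seated within 1 mm of the expected height. I did not measure it again after the slide.
- **Hold-down arm:** its tip sits where a level arm should appear in the scene picture.
- **Lever:** the ball is about 40 mm behind its pivot, which matches fully over. The push ended on the 10 N force limit.
- **Cup:** it was found at its original place, within about 1 cm; I did not look at it closely for tilt.

No check failed. The scene and top cameras differed by a few millimetres on some points.

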